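# Close the lunch carrier and hold it up by its handle

## Robot

A 6-joint arm with a two-finger parallel gripper is mounted at the origin on a cart in front of the work surface, level with it; the furniture and walls round the work are solid. World frame = base frame: x ahead of the robot, y to its left, z up, the work surface at z = 0. Lengths are in mm, angles in rad, forces in N, time in s.
With the tool pointing down it reaches from about 350 to 775 mm from the base axis. Payload 7.3 kg.
Tool frame: the origin (TCP) lies at the very end of the fingers, on their centre line; the grasp point (between the pads) lies 19 mm behind it; x points along the fingers, z is the direction in which the jaws open and shut, and the axes are right-handed (so a half turn about x gives the same grasp; the last joint's range is limited). The gripper opens to 92 mm and grips with 3 to 60 N. Pads are 19 mm wide; open, the fingers measure 130 mm over their backs; the gripper's body (75 mm by 190 mm) begins 47 mm behind the grasp point.
Start: joints at [-1.377, 0.342, 1.524, -0, 1.275, -0.146], TCP at [175.005, -494.993, 226.741] pointing down, gripper open.
Joint ranges: [-2.53, 2.53], [-0.77, 2.02], [0.04, 2.7], [-1, 4.14], [0.28, 2.66], [-3.11, 3.11]. Speed limits (rad/s): [2.57, 2.57, 3.14, 3.14, 3.14, 3.14].

## Interface

Orientations are given as [roll, pitch, yaw] about the fixed x, y, z axes, in that order (R = Rz(yaw) Ry(pitch) Rx(roll)).
In Python, from plant import * gives the robot as it stands.
- The arm moves only by the tool carry_out, never from a script. Its argument "rows" is a list of rows, each a list of 4 numbers: the shift along the world's x, y, z in mm, then the turn about the world's z in degrees. In form: [[x, y, z, twist], ...]. A call has 1 to 20 rows; each row is the pose to reach, as a shift and turn from the pose measured when the call began; what a row does not reach only later rows make up. A row lasts 1/12 s, in which the tool goes at most 41.7 mm and 7.16 degrees, less where a joint would pass 70% of its speed; a pose out of reach is approached as far as the arm can. A call with a gripper value outside its range is refused whole. "hand" is the finger opening in mm, from 0 to 91.8, set as the call begins (left out, the last holds). The fingers move at their own pace and stop on an object; the grip force is fixed at half the most. Time passes only in rows, so rows that repeat a pose let the fingers close. It gives the time, the measured TCP pose, the force and the opening at its end, in the units of the state.
- get_obs(): the state, without advancing time (a new reading comes with each control period).
- capture(name): name is "side" or "top" or "wrist"; returns the picture (400x640x3 uint8, red, green, blue); there is no depth.
- camera_info(name): a dict with "camera_matrix" (3x3 intrinsics, pixels), "pose" (4x4, takes a point from camera to world coordinates); the wrist camera has in their place "mount" (4x4, takes a point from camera to tool coordinates, whose origin is the TCP and whose axes are the tool frame's). Camera axes: x right, y down, z forward; pixel columns grow to the right and rows downward; lengths in mm; the calibration is good to about 2 mm. A picture is of the moment at which its call begins: read the wrist's pose just before it. camera_info takes no time and is no camera call.
- close_job(): hands the job in, once; it reports no verdict.
The state is a dict: "time": time; "joint_positions": joint angles; "dq": joint speeds; "tau": joint torques, N m; "tool_pos": TCP position; "tcp_rot": TCP orientation; "contact_force": force on the tool from outside, world axes, zero at the start; "moment": the same for the moment, N m; "grip_width": finger opening in mm.
Only numpy, scipy, OpenCV 4.12 (cv2) and the standard library are available. Lean on these libraries where they do the work, as an engineer would, in place of code of your own. Each camera call takes 0.05 s, during which the arm holds its last target. There are 200 camera calls.

## Task

Close up the blue lunch carrier that has the three limes in it: drop the inner tray (the shallow steel disc with the black knob) into it so that it lies flat on the ledge, then set the blue lid (wooden knob) snugly on the rim. Swing the folded handle upright, take the carrier by the handle's wooden grip and lift it straight up until it hangs about 10 cm clear of the counter, and finish holding it there, steady and level, so that I can slide the wooden board under it. Keep the carrier upright with the limes inside throughout, and leave the other things on the counter where they stand.

Things in the scene. Friction and masses are not known exactly. Their poses are not given: they have to be found in the camera images.
- carrier: round stepped pail, blue enamel, open on top, 98 mm high, 0.6 kg with the limes. Origin: centre of underside, z up. Lower part 134 mm wide; at 58 mm height it steps out to 160 mm (153 inside), leaving a flat ledge inside at 58 mm, from radius 64 mm out. Rim at 98 mm. Ears on its +y and -y sides, 88 mm up, carry the handle's pivots; the handle arms stand 98 mm either side of centre
- bail (a joint): wire carrying handle, hinged on the carrier's own y axis 88 mm above its underside. 0 = folded down to the carrier's +x side, resting on a stop 65 degrees off vertical; 1.134 = straight up over the carrier; 2.268 = folded to the -x side. The hinge is loose, with a little friction: it falls back if let go short of upright
- bail_grip (a point): middle of the handle's wooden grip, a roller 80 mm long, 19 mm thick along the carrier's y axis, 118 mm from the hinge line; it turns freely on the wire, so the carrier swings and hangs level below it. Folded: 138 mm above the carrier's underside, 107 mm to its +x side; upright: 206 mm above the underside, over the centre
- inner_tray: shallow round steel tray, 140 mm across, plate 4 mm thick, lip 12 mm high, 0.1 kg. A black knob stands in the middle, 18 mm thick, from 4 to 28 mm above the underside. Origin: centre of its underside, z up; stands on the counter
- lid: round blue enamel lid, 166 mm across, 0.14 kg. Below it a plug, 142 mm across and 10 mm deep, goes inside the carrier's rim; the lid's edge then lies on the rim. Wooden knob in the middle, 18 mm thick, from 16 to 41 mm above the origin. Origin: centre of the plug's underside, z up (10 mm below the face that lies on the rim); stands on its plug on the counter
- lime_a: lime, about 52 mm, in the bottom of the carrier; origin under its middle
- lime_b: lime, about 53 mm, in the bottom of the carrier; origin under its middle
- lime_c: lime, about 52 mm, in the bottom of the carrier; origin under its middle
- spice_jar: bystander: jar with a cork-coloured lid, 57 mm across, 89 mm high, origin under its centre
- timer: bystander: round white kitchen timer, 65 mm across, 58 mm high, origin under its centre
- salt_mill: bystander: white mill, 52 mm across, 177 mm high, origin under its centre
- pepper_mill: bystander: beige mill, 52 mm across, 172 mm high, origin under its centre
There are look-alikes about, which are no part of the job. What is shaped like the lime_a but pink is not meant.

How it is judged:
By the outcome, as a careful person would: the job done as asked, in the order asked, and still so for the second after the job is handed in, while the arm keeps its last pose, push and grip.
It also fails if it takes over 72 s, if anything falls off the work surface, if the arm or the gripper's body presses on something with over 40 N, if the wrist force passes 120 N, or if a joint passes its speed limit or range.

## Working session

There is one attempt and no reset: what is moved stays moved. The work goes in short steps, Python scripts to look and compute and a tool call to move; the robot and the scene stay as the last step left them, time stands still between calls to the robot, and variables do not carry over. Pictures are saved under pics/ and viewed, about 8 in all and at most 12, crops included, and the job is handed in when it is done.

Besides the shell and the picture viewer there is one more tool, called after ">>>" by a JSON object that holds its "api" and its "payload". carry_out: Moves the arm, as the interface text tells. Its arguments: {"type":"object","properties":{"rows":{"type":"array"},"hand":{"type":"number"}},"required":["rows"]}

```bash
mkdir -p pics; ls
python3 - <<'E'
from plant import *
import cv2,numpy as np
o=get_obs();print({k:np.round(v,3).tolist() for k,v in o.items()})
for n in ["side","top","wrist"]:
    im=capture(n);cv2.imwrite(f"pics/{n}0.png",im[:,:,::-1]);
    i=camera_info(n);print(n,{k:np.round(v,3).tolist() for k,v in i.items() if k in("camera_matrix","pose","mount")})
E
```

```text
pics
{'time': 0.0, 'joint_positions': [-1.377, 0.343, 1.525, -0.0, 1.275, -0.146], 'dq': [0.001, 0.001, -0.001, -0.002, -0.003, -0.0], 'tau': [0.0, -43.123, -24.422, 0.072, 0.056, -0.0], 'tool_pos': [174.906, -494.571, 226.043], 'tcp_rot': [3.005, 1.569, 1.774], 'contact_force': [0.276, -0.003, -0.358], 'moment': [0.011, 0.046, -0.019], 'grip_width': 91.395}
side {'camera_matrix': [[399.92, 0.0, 320.744], [0.0, 399.92, 195.823], [0.0, 0.0, 1.0]], 'pose': [[0.997, 0.051, -0.049, 602.338], [0.066, -0.397, 0.915, -1238.215], [0.027, -0.916, -0.4, 622.629], [0.0, 0.0, 0.0, 1.0]]}
top {'camera_matrix': [[390.113, 0.0, 314.246], [0.0, 390.113, 198.398], [0.0, 0.0, 1.0]], 'pose': [[-0.018, -0.993, 0.121, 402.018], [-1.0, 0.018, -0.002, -74.367], [0.0, -0.121, -0.993, 1332.028], [0.0, 0.0, 0.0, 1.0]]}
wrist {'camera_matrix': [[335.78, 0.0, 319.156], [0.0, 335.78, 193.724], [0.0, 0.0, 1.0]], 'mount': [[-0.0, -0.302, 0.953, -157.488], [-0.0, -0.953, -0.302, 82.345], [1.0, -0.0, 0.0, -0.491], [0.0, 0.0, 0.0, 1.0]]}
```

View pics/top0.png

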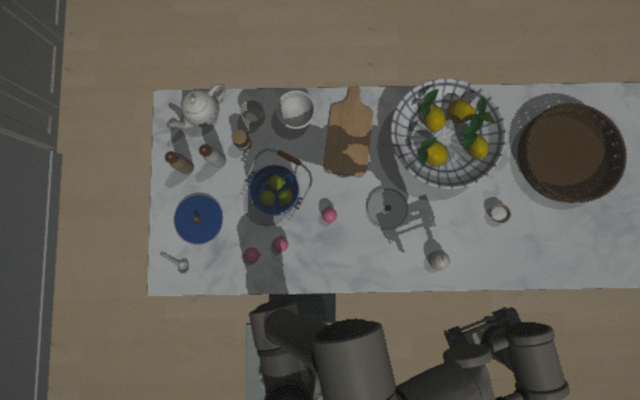

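View pics/side0.png

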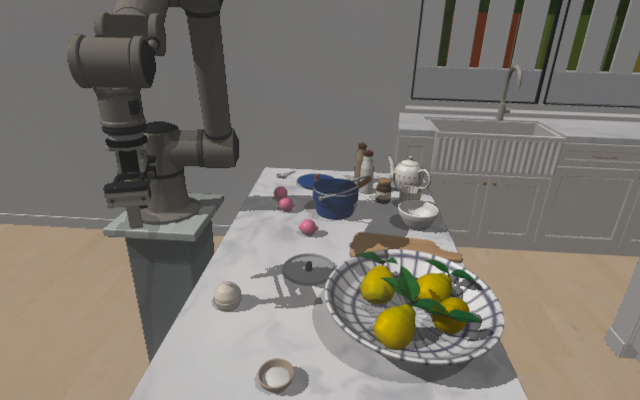

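The top view shows the carrier with green limes at (274,190), the lid at (198,218) and the tray at (387,208). The bail grip is at (289,158), and the pink balls at (251,255), (280,244) and (329,215) are decoys.

Possible mix-ups:
- Tray: (387,208) is steel with a black knob. The bowl (296,108) and dish (498,212) are not it.
- Lid: (198,218) is the only blue disc.
- Carrier: (274,190) is the only blue pail, and it holds green limes.

Next I'll measure and check these in a close crop.

```bash
cat > h.py <<'E'
from plant import *
import cv2,numpy as np
def cam(n,obs=None):
    i=camera_info(n);K=np.array(i["camera_matrix"])
    if n!="wrist": return K,np.array(i["pose"])
    from scipy.spatial.transform import Rotation as R
    T=np.eye(4);T[:3,:3]=R.from_euler("xyz",obs["tcp_rot"]).as_matrix();T[:3,3]=obs["tool_pos"]
    return K,T@np.array(i["mount"])
def ray(c,px,z):
    K,T=c;d=T[:3,:3]@np.linalg.solve(K,[px[0],px[1],1.]);o=T[:3,3]
    return o+d*(z-o[2])/d[2]
def proj(c,p):
    K,T=c;q=K@(T[:3,:3].T@(np.array(p)-T[:3,3]));return q[:2]/q[2]
def flat(im,c,x0,x1,y0,y1,z,s=1.0):
    """rectified picture of plane z; up=+x, left=+y, s px/mm"""
    w=[(x1,y1),(x1,y0),(x0,y0),(x0,y1)]
    src=np.float32([proj(c,(*p,z)) for p in w]);W,H=(y1-y0)*s,(x1-x0)*s
    return cv2.warpPerspective(im,cv2.getPerspectiveTransform(src,np.float32([(0,0),(W,0),(W,H),(0,H)])),(int(W),int(H)),flags=cv2.INTER_CUBIC)
E
python3 - <<'E'
from h import *
im=cv2.imread("pics/top0.png");c=cam("top")
for n,p,z in [("carrier",(274,190),98),("lid",(198,218),20),("tray",(387,208),10),("grip",(289,158),138),("jar",(241,140),89),("mill1",(180,163),0),("mill2",(211,155),0),("timer",(438,260),58)]:
    print(n,np.round(ray(c,p,z)))
crop=im[90:290,150:450];cv2.imwrite("pics/crop1.png",cv2.resize(crop,(800,533),interpolation=cv2.INTER_CUBIC))
hsv=cv2.cvtColor(im,cv2.COLOR_BGR2HSV)
m=cv2.inRange(hsv,(100,100,40),(125,255,255))
for k in cv2.findContours(m,0,1)[0]:
    if cv2.contourArea(k)>100:
        e=cv2.fitEllipse(cv2.convexHull(k));print(np.round(e[0],1),np.round(e[1],1),cv2.boundingRect(k))
        for z in(12,98):print(z,np.round(ray(c,e[0],z),1))
E
```

```text
carrier [581.  51.  98.]
lid [502. 315.  20.]
tray [ 525. -325.   10.]
grip [676.  -1. 138.]
jar [750. 159.  89.]
mill1 [696. 387.   0.]
mill2 [723. 280.   0.]
timer [ 349. -473.   58.]
[198. 219.] [46.4 48. ] (175, 196, 47, 47)
12 [499.1 317.2  12. ]
98 [492.8 291.7  98. ]
[271.6 192.7] [39.  47.1] (250, 173, 45, 41)
12 [584.7  67.7  12. ]
98 [572.8  58.5  98. ]
```

View pics/crop1.png

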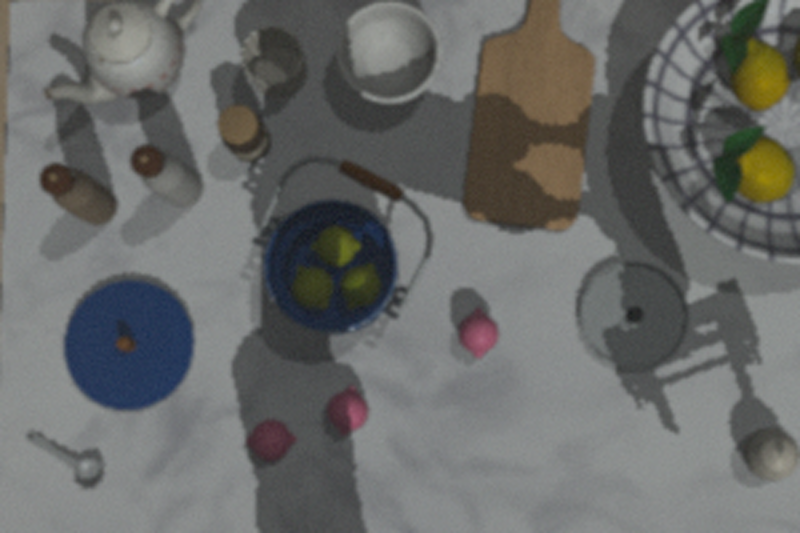

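The crop confirms the choices. The carrier holds three green limes and its handle is folded toward +x/−y; the tray's black knob is at crop (634,314) and the lid's knob at (125,343).

Run:
```python
from h import *
from scipy.spatial.transform import Rotation as R
o=get_obs();print(np.round(R.from_euler("xyz",o["tcp_rot"]).as_matrix(),2).tolist())
f=lambda p:(150+p[0]*.375,90+p[1]*.375)
c=cam("top");s=cam("side")
t=ray(c,f((634,314)),28);l=ray(c,f((125,344)),38);print("tray",t.round(),"lid",l.round())
g1=ray(c,f((341,165)),138);g2=ray(c,f((401,192)),138);d=g1-g2;print("grip",g1.round(),g2.round(),np.degrees(np.arctan2(-d[0],d[1])),"mid",((g1+g2)/2).round())
ctr=ray(c,f((331,265)),98);print("ctr",ctr.round())
for p,n in[(t,"tray"),(l,"lid"),(ctr,"ctr"),((g1+g2)/2,"grip")]:print(n,"side px",proj(s,p).round(1))
im=cv2.imread("pics/side0.png")[150:320,220:420];cv2.imwrite("pics/crop2.png",cv2.resize(im,None,fx=3.5,fy=3.5,interpolation=2))
```

```text
[[-0.0, 0.94, 0.33], [0.0, 0.33, -0.94], [-1.0, 0.0, -0.0]]
tray [ 524. -324.   28.] lid [497. 313.  38.]
grip [696.  34. 138.] [662. -36. 138.] -25.600486454482212 mid [679.  -1. 138.]
ctr [583.  50.  98.]
tray side px [308.2 261.7]
lid side px [316.2 175.1]
ctr side px [335.5 186.6]
grip side px [364.5 182.7]
```

View pics/crop2.png

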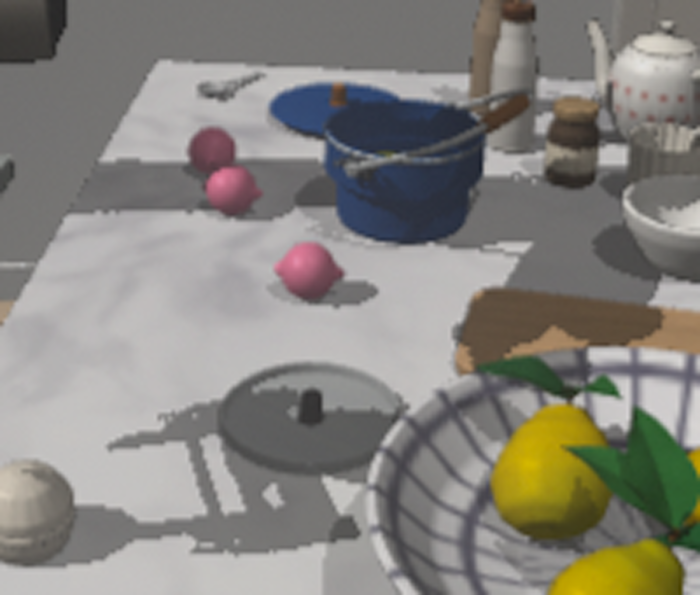

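The side view agrees with the top-view positions to about a pixel: tray knob at (309,261), grip at (364,183). I'll move above the tray and turn the jaws along the carrier's y axis.

>>> {"api": "carry_out", "payload": {"rows": [[30,15,0,-4],[65,32,0,-10],[100,48,0,-16],[135,65,0,-22],[170,82,0,-28],[205,100,0,-34],[240,118,0,-40],[275,135,-10,-46],[310,153,-30,-46],[335,164,-50,-46],[349,171,-66,-46],[349,171,-66,-46],[349,171,-66,-46],[349,171,-66,-46]], "hand": 60}}

```text
time: 1.32
tool_pos: [523.5, -324.3, 160.8]
tcp_rot: [2.486, 1.57, 0.452]
contact_force: [-0.3, -0.9, 0.5]
grip_width: 59.9
```

Run:
```python
from h import *
o=get_obs();im=capture("wrist")[:,:,::-1].copy();c=cam("wrist",o)
print(o["tool_pos"],o["joint_positions"],proj(c,(524,-324,28)))
cv2.imwrite("pics/w1.png",im)
```

```text
[ 523.50315068 -324.32789809  160.83945053] [-6.79425672e-01  5.61596541e-01  1.35505176e+00  7.87672057e-04
  1.22459595e+00  1.35445629e+00] [319.22298747 182.96477155]
```

View pics/w1.png

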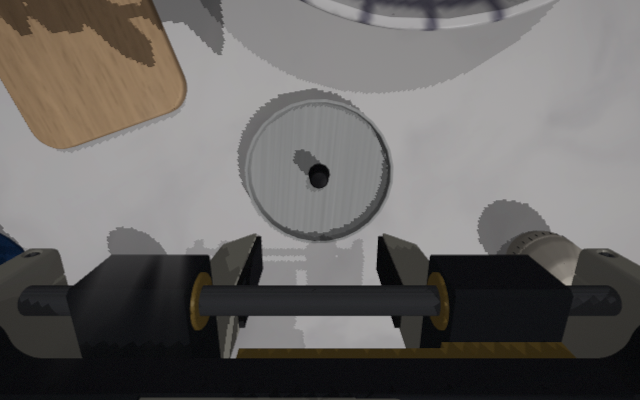

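The wrist view shows the tray centred near (319,171) with the knob top at about (319,174). That is slightly beyond the predicted (319,183).

Run:
```python
from h import *
o=get_obs();c=cam("wrist",o);im=cv2.imread("pics/w1.png");g=cv2.cvtColor(im,6)
m=np.uint8(g<40)*255;m[:140]=0;m[210:]=0;m[:,:290]=0;m[:,350:]=0
for k in cv2.findContours(m,0,1)[0]:
    if cv2.contourArea(k)>50: print(cv2.minEnclosingCircle(k),cv2.boundingRect(k))
for p,z in[((318.5,174),28),((319,170),12)]:
    w=ray(c,p,z);print(w,w-o["tool_pos"])
a,b=ray(c,(246,168),12),ray(c,(391,170),12);print((a+b)/2,np.linalg.norm(a-b));a,b=ray(c,(319,100),12),ray(c,(319,241),12);print((a+b)/2,np.linalg.norm(a-b))
```

```text
((318.0, 175.5), 11.884963989257812) (308, 164, 21, 24)
[ 531.65312209 -327.59467569   28.        ] [   8.18804332   -2.8335556  -133.42246394]
[ 531.32058927 -327.90359134   12.        ] [   7.8555105    -3.14247125 -149.42246394]
[ 532.36673346 -327.95850705   12.        ] 135.86634255623957
[ 526.95050145 -325.71527964   12.        ] 136.29783137182122
```

>>> {"api": "carry_out", "payload": {"rows": [[2,-1,-30,0],[4,-2,-60,0],[4,-2,-85,0],[4,-2,-95,0],[4,-2,-100,0],[4,-2,-100,0],[4,-2,-100,0]]}}

```text
time: 1.95
tool_pos: [528.0, -327.8, 63.2]
tcp_rot: [1.531, 1.566, -0.505]
contact_force: [1.0, -0.1, 0.2]
grip_width: 59.8
```

Run:
```python
from h import *
o=get_obs();im=capture("wrist")[:,:,::-1].copy();c=cam("wrist",o)
print(o["tool_pos"],proj(c,(*o["tool_pos"][:2],28)))
cv2.imwrite("pics/w2.png",im[60:400,120:520])
```

```text
[ 527.98724943 -327.81123217   63.18870338] [319.86509097 226.20875837]
```

View pics/w2.png

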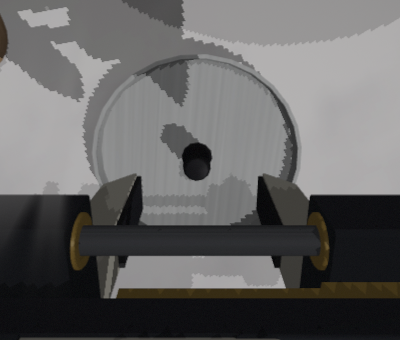

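The knob's top face is at full-image (316,228) and the tool axis is at (320,226), so they are aligned to about 2 mm. I'll descend and grip.

>>> {"api": "carry_out", "payload": {"rows": [[0,0,-25,0],[0,0,-45,0],[0,0,-53,0],[0,0,-56,0],[0,0,-56,0],[0,0,-56,0]]}}

```text
time: 2.5
tool_pos: [529.0, -328.3, 8.8]
tcp_rot: [1.468, 1.564, -0.568]
contact_force: [0.1, -0.1, -0.7]
grip_width: 60.2
```

>>> {"api": "carry_out", "payload": {"rows": [[0,0,0,0],[0,0,0,0],[0,0,0,0],[0,0,0,0],[0,0,0,0],[0,0,0,0]], "hand": 0}}

```text
time: 3.0
tool_pos: [529.0, -328.3, 8.8]
tcp_rot: [1.465, 1.564, -0.57]
contact_force: [1.0, -0.5, -0.3]
grip_width: 24.7
```

>>> {"api": "carry_out", "payload": {"rows": [[0,0,0,0],[0,0,0,0],[0,0,0,0],[0,0,0,0],[0,0,10,0],[0,0,30,0],[0,0,60,0],[0,0,100,0],[0,0,140,0],[0,0,180,0],[0,0,200,0],[0,0,200,0],[0,0,200,0]]}}

```text
time: 4.08
tool_pos: [529.2, -328.6, 210.5]
tcp_rot: [1.427, 1.561, -0.608]
contact_force: [0.0, 0.2, -1.6]
grip_width: 16.9
```

Run:
```python
from h import *
from scipy.spatial.transform import Rotation as R
o=get_obs();print(o["tool_pos"],np.round(R.from_euler("xyz",o["tcp_rot"]).as_matrix(),3).tolist(),o["contact_force"],o["grip_width"])
im=capture("wrist")[:,:,::-1].copy()
t=capture("top")[:,:,::-1].copy();c=cam("top")
a=cv2.resize(im[60:400,120:520],None,fx=1,fy=1)
b=cv2.resize(t[140:240,220:330],None,fx=3.4,fy=3.4,interpolation=2)
cv2.imwrite("pics/w3.png",np.hstack([a,b[:340]]))
```

```text
[ 529.20444164 -328.55454237  210.51610084] [[0.008, 0.894, -0.448], [-0.006, -0.448, -0.894], [-1.0, 0.01, 0.001]] [ 0.01685129  0.1588037  -1.55844203] 16.91700994756287
```

View pics/w3.png

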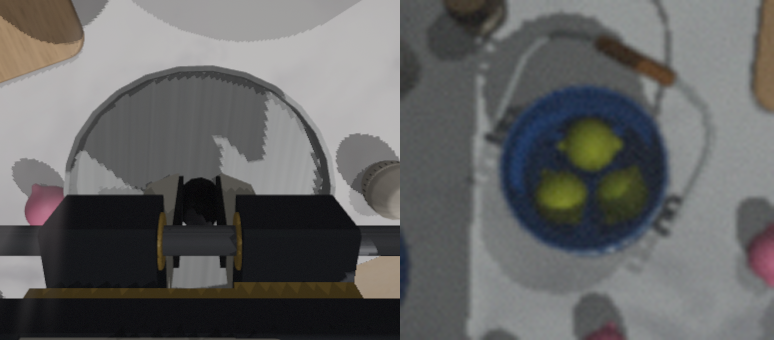

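The tray is held and centred in the fingers. The top crop shows the rim at about (274,190) with the three limes inside. I'll take a wrist look at the carrier rim from a standoff.

>>> {"api": "carry_out", "payload": {"rows": [[-3,30,20,0],[-6,68,40,0],[-9,106,60,0],[-12,144,80,0],[-16,182,100,0],[-20,220,115,0],[-24,258,130,0],[-28,296,130,0],[-32,334,130,0],[-36,372,130,0],[-38,400,130,0],[-40,416,130,0],[-40,424,130,0],[-40,426,130,0],[-40,426,130,0],[-40,426,130,0]]}}

```text
time: 5.52
tool_pos: [488.3, 97.2, 336.7]
tcp_rot: [1.181, 1.567, -0.855]
contact_force: [0.2, 0.4, -1.1]
grip_width: 16.3
```

Run:
```python
from h import *
o=get_obs();im=capture("wrist")[:,:,::-1].copy();c=cam("wrist",o)
print(o["tool_pos"],o["grip_width"],o["contact_force"],o["tcp_rot"])
cv2.imwrite("pics/w4.png",im);np.save("w4.npy",np.r_[o["tool_pos"],o["tcp_rot"]])
th=np.linspace(0,6.28,200)
im2=im.copy()
for C in[(583,50,98),(588,48,98)]:
    for t in th:
        p=proj(c,(C[0]+80*np.cos(t),C[1]+80*np.sin(t),98));cv2.circle(im2,tuple(int(v) for v in p.round()),0,(0,0,255) if C[0]==583 else (0,255,0),-1)
cv2.imwrite("pics/w4b.png",im2)
```

```text
[488.30336349  97.2338116  336.69687451] 16.315650302434083 [ 0.15374615  0.37708488 -1.1002454 ] [ 1.1814767   1.56732185 -0.85477159]
```

View pics/w4b.png

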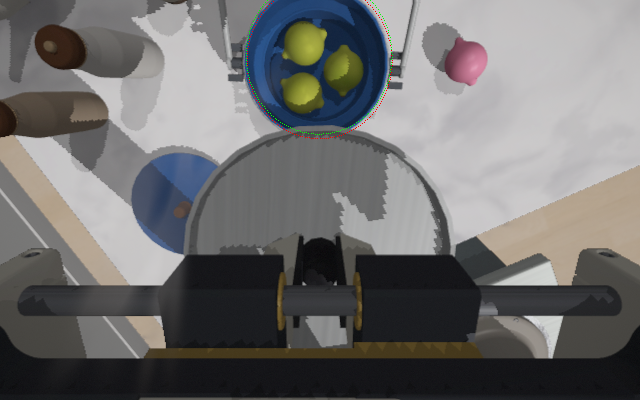

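The wrist view shows the rim near (318,61), between columns 245 and 390, with the ears level left and right. The jaws are aligned with the carrier's y axis. I'll fit the rim.

```bash
cat >> h.py <<'E'
def fitrim(im,c,lo,hi,z,R,g0,tol=8):
    m=cv2.inRange(cv2.cvtColor(im,40),lo,hi);k=max(cv2.findContours(m,0,1)[0],key=cv2.contourArea)
    k=cv2.convexHull(k)[:,0] if False else k[:,0]
    k=k[(k[:,1]>2)&(k[:,1]<396)]
    P=np.array([ray(c,p,z)[:2] for p in k])
    from scipy.optimize import least_squares
    P=P[abs(np.linalg.norm(P-g0,axis=1)-R)<tol]
    s=least_squares(lambda v:np.linalg.norm(P-v[:2],axis=1)-v[2],[*g0,R],loss="soft_l1")
    return s.x,len(P),np.abs(s.fun).mean()
E
python3 - <<'E'
from h import *
a=np.load("w4.npy");o=dict(tool_pos=a[:3],tcp_rot=a[3:]);c=cam("wrist",o);im=cv2.imread("pics/w4.png")
print(fitrim(im,c,(100,100,30),(125,255,255),98,80,np.array([585.,49.])))
l,r=ray(c,(233,64),88),ray(c,(400,65),88);print(l,r,np.linalg.norm(l-r))
t=cv2.imread("pics/top0.png");print(fitrim(t,cam("top"),(100,100,30),(125,255,255),98,80,np.array([583.,50.]),12))
# tray centre relative to tool: cols of tray extreme
z=o["tool_pos"][2]-8.8+12
for p in [(187,235),(452,235),(319,128)]: print(ray(c,p,z)-o["tool_pos"])
E
```

```text
(array([584.7617335 ,  53.41123803,  78.14584964]), 284, np.float64(0.6561190602042025))
[628.7293198  136.01348609  88.        ] [542.94294728 -32.44590737  88.        ] 189.04462159944705
(array([583.,  50.,  80.]), 0, np.float64(nan))
[40.15932003 54.46572327  3.2       ]
[-19.54784314 -64.28994161   3.2       ]
[ 57.77910886 -28.45665909   3.2       ]h.py:27: RuntimeWarning: Mean of empty slice.
  return s.x,len(P),np.abs(s.fun).mean()
  ret = ret.dtype.type(ret / rcount)
```

>>> {"api": "carry_out", "payload": {"rows": [[30,-14,0,0],[60,-28,-10,0],[85,-40,-35,0],[98,-46,-70,0],[100,-47,-105,0],[100,-47,-140,0],[100,-47,-170,0],[100,-47,-195,0],[100,-47,-205,0],[100,-47,-210,0],[100,-47,-210,0],[100,-47,-210,0]]}}

```text
time: 6.57
tool_pos: [589.4, 49.6, 128.4]
tcp_rot: [1.571, 1.565, -0.466]
contact_force: [0.5, -0.6, -1.1]
grip_width: 16.2
```

Run:
```python
from h import *
o=get_obs();im=capture("wrist")[:,:,::-1].copy();c=cam("wrist",o)
print(o["tool_pos"],o["grip_width"],o["contact_force"])
cv2.imwrite("pics/w5.png",im);np.save("w5.npy",np.r_[o["tool_pos"],o["tcp_rot"]])
```

```text
[589.38470567  49.63546437 128.38558195] 16.186021304604616 [ 0.5222301  -0.58006066 -1.09067711]
```

View pics/w5.png

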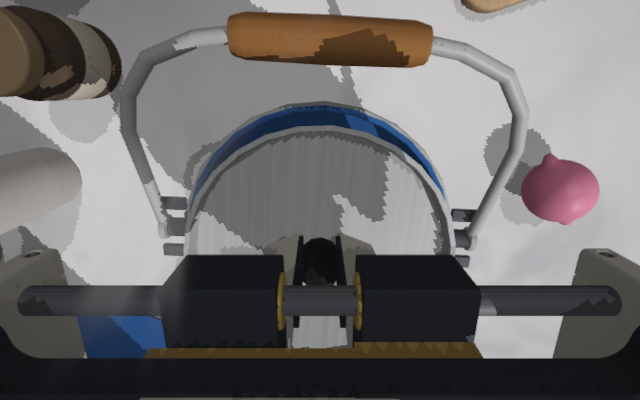

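The hover view shows the tray concentric in columns, with ear tips at 163 and 477, and the rim's front edge at row 103. The handle is turned about 2–3° clockwise relative to the gripper. I'll compute the offset.

Run:
```python
from h import *
a=np.load("w5.npy");o=dict(tool_pos=a[:3],tcp_rot=a[3:]);c=cam("wrist",o);im=cv2.imread("pics/w5.png")
f=np.array([.894,-.448]);j=np.array([.448,.894])
def fj(p,z):
    w=ray(c,p,z)[:2];d=w-a[:2];return np.round([d@f,d@j],1),w.round(1)
print("rim front",fj((319,103),98),"rim pts",fj((212,160),98),fj((427,160),98))
print("tray front",fj((319,128),131.6),fj((187,235),131.6),fj((452,235),131.6))
print("ears",fj((163,226),88),fj((477,238),88))
print("grip",fj((228,33),138),fj((433,46),138),fj((330,40),138))
print(fitrim(im,c,(100,100,30),(125,255,255),98,80,a[:2]-2*f,9))
```

```text
rim front (array([74.1,  0.4]), array([655.8,  16.8])) rim pts (array([42.9, 61.4]), array([655.2,  85.3])) (array([ 42.6, -61.1]), array([600.2, -24.1]))
tray front (array([64.4,  0.4]), array([647.1,  21.1])) (array([11.5, 66.7]), array([629.6, 104.1])) (array([ 11.3, -66.2]), array([569.8, -14.6]))
ears (array([ -1.8, 100. ]), array([632.6, 139.9])) (array([ -10.5, -101.3]), array([534.6, -36.2]))
grip (array([102.9,  36.9]), array([697.9,  36.6])) (array([ 97.9, -46.1]), array([656.3, -35.5])) (array([100.2,  -4.2]), array([677.1,   1. ]))
(array([586.33013472,  51.78958848,  76.38334056]), 333, np.float64(0.7123484438405526))
```

Tray and carrier agree within about 2 mm. I'll lower gently.

>>> {"api": "carry_out", "payload": {"rows": [[-1,0,-8,0],[-1,0,-20,0],[-1,0,-32,0],[-1,0,-42,0],[-1,0,-50,0],[-1,0,-55,0],[-1,0,-58,0],[-1,0,-60,0],[-1,0,-61,0],[-1,0,-61,0],[-1,0,-61,0]]}}

```text
time: 7.53
tool_pos: [588.8, 49.8, 68.1]
tcp_rot: [1.662, 1.563, -0.375]
contact_force: [0.2, -0.1, -0.1]
grip_width: 16.4
```

>>> {"api": "carry_out", "payload": {"rows": [[0,0,-1,0],[0,0,-2,0],[0,0,-2,0],[0,0,-2,0]]}}

```text
time: 7.87
tool_pos: [589.2, 49.8, 66.8]
tcp_rot: [1.703, 1.562, -0.334]
contact_force: [-0.2, 0.5, 4.0]
grip_width: 16.5
```

>>> {"api": "carry_out", "payload": {"rows": [[0,0,0,0],[0,0,0,0],[0,0,0,0],[0,0,0,0],[0,0,0,0],[0,0,0,0]], "hand": 46}}

```text
time: 8.37
tool_pos: [589.1, 49.7, 66.7]
tcp_rot: [1.696, 1.563, -0.341]
contact_force: [0.7, -0.5, -0.0]
grip_width: 45.3
```

>>> {"api": "carry_out", "payload": {"rows": [[0,0,10,0],[0,0,30,0],[0,0,60,0],[0,0,100,0],[-10,20,135,0],[-25,50,150,0],[-40,85,150,0],[-55,120,150,0],[-70,155,150,0],[-80,190,150,0],[-88,220,150,0],[-90,245,140,0],[-90,258,120,0],[-90,263,100,0],[-90,263,100,0],[-90,263,100,0]]}}

```text
time: 9.7
tool_pos: [498.6, 312.6, 166.6]
tcp_rot: [1.484, 1.564, -0.553]
contact_force: [0.9, 0.0, 0.9]
grip_width: 45.7
```

Run:
```python
from h import *
o=get_obs();im=capture("wrist")[:,:,::-1].copy();c=cam("wrist",o)
t=capture("top")[:,:,::-1].copy()
print(o["tool_pos"],o["grip_width"],o["contact_force"],proj(c,(497,313,41)))
a=cv2.resize(im,None,fx=.8,fy=.8,interpolation=3);b=cv2.resize(t[150:240,240:310],None,fx=3.55,fy=3.55,interpolation=2)[:320]
cv2.imwrite("pics/w6.png",np.hstack([a,b]));cv2.imwrite("pics/w6f.png",im);np.save("w6.npy",np.r_[o["tool_pos"],o["tcp_rot"]])
print(fitrim(im,c,(100,100,30),(125,255,255),12,83,np.array([498.,315.]),12))
```

```text
[498.57860059 312.64574196 166.56519645] 45.70121968657845 [0.87626788 0.02336597 0.86418076] [320.06625209 188.14763335]
(array([500.03673765, 319.13609713,  81.45039292]), 494, np.float64(0.6804758966788996))
```

View pics/w6.png

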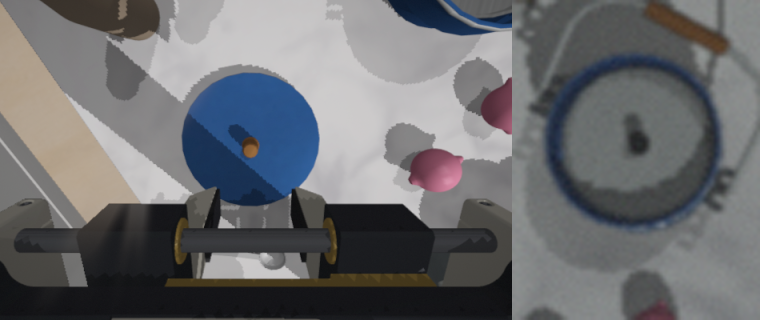

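The tray is down at the expected height (tip at 66.8 mm on contact) and looks concentric in the carrier from above. The lid knob is about 6 mm to +y of the tool.

>>> {"api": "carry_out", "payload": {"rows": [[2,6,-30,-2],[2,6,-70,-2],[2,6,-105,-2],[2,6,-128,-2],[2,6,-140,-2],[2,6,-145,-2],[2,6,-147,-2],[2,6,-147,-2],[2,6,-147,-2]]}}

```text
time: 10.55
tool_pos: [503.2, 318.9, 23.2]
tcp_rot: [1.998, 1.558, -0.075]
contact_force: [0.2, -0.2, 0.1]
grip_width: 46.0
```

>>> {"api": "carry_out", "payload": {"rows": [[0,0,0,0],[0,0,0,0],[0,0,0,0],[0,0,0,0],[0,0,0,0],[0,0,0,0],[0,0,0,0],[0,0,0,0]], "hand": 0}}

```text
time: 11.22
tool_pos: [503.1, 318.8, 23.4]
tcp_rot: [1.979, 1.558, -0.094]
contact_force: [-1.2, -0.8, 4.1]
grip_width: 16.1
```

>>> {"api": "carry_out", "payload": {"rows": [[0,0,8,0],[0,0,25,0],[0,0,60,0],[0,0,100,0],[0,0,140,0],[0,0,165,0],[0,0,170,0],[0,0,170,0],[0,0,170,0]]}}

```text
time: 11.97
tool_pos: [502.4, 318.5, 192.1]
tcp_rot: [1.887, 1.56, -0.186]
contact_force: [-0.4, 0.7, -1.0]
grip_width: 16.6
```

Run:
```python
from h import *
o=get_obs();im=capture("wrist")[:,:,::-1].copy();c=cam("wrist",o)
z=o["tool_pos"][2]-20+12
print(o["tool_pos"],o["grip_width"],o["contact_force"]);cv2.imwrite("pics/w7f.png",im)
s,n,e=fitrim(im,c,(100,100,30),(125,255,255),z,83,o["tool_pos"][:2],9);d=s[:2]-o["tool_pos"][:2]
from scipy.spatial.transform import Rotation as R
M=R.from_euler("xyz",o["tcp_rot"]).as_matrix();f=M[:2,1];j=-M[:2,2];print("f,j",f,j,"lid rel f,j",d@f,d@j,s[2],n,e)
```

```text
[502.37070067 318.53064579 192.13075586] 16.635978642171086 [-0.36792614  0.65466466 -0.97967116]
f,j [ 0.8766222  -0.48107086] [0.48106334 0.87667947] lid rel f,j 0.3603819159754114 -0.6981463581962225 78.10736568845034 427 0.6461571945721933
```

>>> {"api": "carry_out", "payload": {"rows": [[9,-30,10,0],[20,-66,20,0],[31,-102,20,0],[43,-138,20,0],[55,-174,15,0],[66,-210,5,0],[76,-240,-10,0],[83,-260,-25,0],[85,-268,-40,0],[85,-268,-52,0],[85,-268,-57,0],[85,-268,-57,0],[85,-268,-57,0]]}}

```text
time: 13.1
tool_pos: [586.5, 50.7, 133.3]
tcp_rot: [1.706, 1.564, -0.366]
contact_force: [-0.4, 0.5, -0.9]
grip_width: 16.2
```

Run:
```python
from h import *
o=get_obs();im=capture("wrist")[:,:,::-1].copy();t=capture("top")[:,:,::-1].copy()
print(o["tool_pos"],o["grip_width"],o["contact_force"]);cv2.imwrite("pics/w8f.png",im);np.save("w8.npy",np.r_[o["tool_pos"],o["tcp_rot"]])
cv2.imwrite("pics/w8.png",im)
```

```text
[586.49356106  50.74372177 133.32373706] 16.248293044261217 [-0.38705345  0.47996243 -0.93832718]
```

View pics/w8.png

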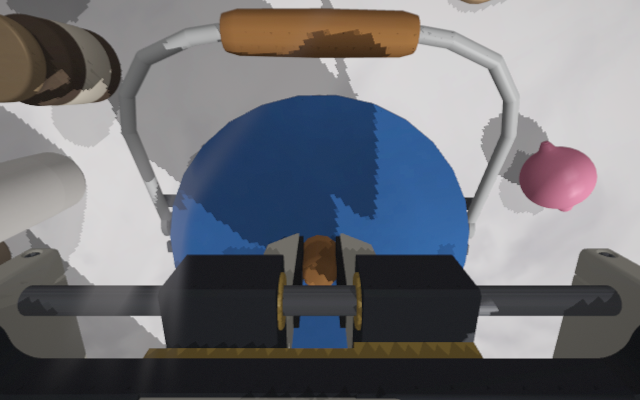

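The hover view shows the lid centred on column 320 with its front edge at row 96. The grip spans (220–420, row 33), symmetric and parallel to the jaws.

Run:
```python
from h import *
from scipy.spatial.transform import Rotation as R
def go(n,pts):
    a=np.load(n);o=dict(tool_pos=a[:3],tcp_rot=a[3:]);c=cam("wrist",o)
    M=R.from_euler("xyz",a[3:]).as_matrix();f=M[:2,1];j=-M[:2,2]
    for l,p,z in pts:
        d=ray(c,p,z)[:2]-a[:2];print(n,l,np.round([d@f,d@j],1))
    return a,c,f,j
a,c,f,j=go("w8.npy",[("lidfront",(319,95.5),124),("lidL",(172,235),123),("lidR",(469,235),123),("grip",(320,32.5),138),("gripL",(220,32),138),("gripR",(420,35),138),("earL",(170,235),88),("earR",(470,235),88)])
im=cv2.imread("pics/w8f.png");s=fitrim(im,c,(100,100,30),(125,255,255),124,83,a[:2]-3*f,9);d=s[0][:2]-a[:2];print(s,d@f,d@j)
go("w5.npy",[("grip",(330,40),138)])
```

```text
w8.npy lidfront [78.4  0.5]
w8.npy lidL [ 5.2 80.8]
w8.npy lidR [  5.3 -81.3]
w8.npy grip [1.037e+02 1.000e-01]
w8.npy gripL [103.9  41.7]
w8.npy gripR [102.8 -41.6]
w8.npy earL [-10.5  98.8]
w8.npy earR [-10.3 -98.8]
(array([584.92887085,  51.5726303 ,  80.10512952]), 517, np.float64(0.8143374713145304)) -1.7704657462820823 -0.025163080335750765
w5.npy grip [100.2  -4. ]
```

Lid and carrier agree within about 1.5 mm. Lowering.

>>> {"api": "carry_out", "payload": {"rows": [[0,0,-4,0],[0,0,-8,0],[0,0,-12,0],[0,0,-15,0],[0,0,-18,0],[0,0,-20,0],[0,0,-21,0],[0,0,-22,0],[0,0,-22,0],[0,0,-22,0]]}}

```text
time: 14.03
tool_pos: [587.3, 50.9, 112.7]
tcp_rot: [1.797, 1.561, -0.275]
contact_force: [0.5, 1.2, -1.1]
grip_width: 16.3
```

>>> {"api": "carry_out", "payload": {"rows": [[0,0,-1,0],[0,0,-2,0],[0,0,-2,0],[0,0,-2,0]]}}

```text
time: 14.37
tool_pos: [587.5, 50.8, 111.4]
tcp_rot: [1.815, 1.56, -0.257]
contact_force: [-1.3, -0.5, 3.6]
grip_width: 16.8
```

Contact is at 111.4 mm, matching the seated height of 111.3. I'll release and rise.

>>> {"api": "carry_out", "payload": {"rows": [[0,0,0,0],[0,0,0,0],[0,0,0,0],[0,0,0,0],[0,0,0,0],[0,0,10,0],[0,0,30,0],[0,0,60,0],[0,0,95,0],[0,0,110,0],[0,0,110,0],[0,0,110,0]], "hand": 50}}

```text
time: 15.37
tool_pos: [587.9, 50.8, 222.7]
tcp_rot: [1.852, 1.557, -0.22]
contact_force: [0.1, -0.2, -0.7]
grip_width: 50.2
```

Run:
```python
from h import *
o=get_obs();im=capture("wrist")[:,:,::-1].copy();c=cam("wrist",o);t=capture("side")[:,:,::-1]
print(o["tool_pos"],o["joint_positions"].round(3),o["grip_width"])
b=cv2.resize(t[150:250,280:420],None,fx=2.5,fy=2.5,interpolation=2)
a=cv2.resize(im,(400,250),interpolation=3);cv2.imwrite("pics/w9.png",np.hstack([a,b]))
np.save("w9.npy",np.r_[o["tool_pos"],o["tcp_rot"]]);cv2.imwrite("pics/w9f.png",im)
```

```text
[587.88114008  50.84769121 222.70276124] [-4.200e-02  4.580e-01  1.356e+00 -2.000e-03  1.315e+00  2.030e+00] 50.228291086917835
```

View pics/w9.png

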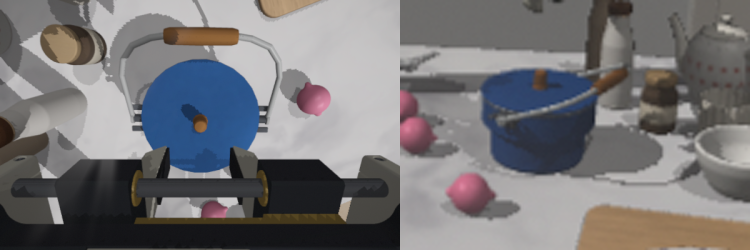

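The lid is seated flat on the rim in both views. The folded grip is at about full-image (261–381, 58). I have used all 12 pictures, so the rest is measured numerically.

```bash
cat >> h.py <<'E'
def wood(im,c,a,z,box):
    """grip blob centre/ends on plane z, from pixels in box"""
    m=cv2.inRange(cv2.cvtColor(im,40),(5,110,40),(18,255,255));k=np.zeros_like(m);x0,x1,y0,y1=box;k[y0:y1,x0:x1]=m[y0:y1,x0:x1]
    k=max(cv2.findContours(k,0,1)[0],key=cv2.contourArea);r=cv2.minAreaRect(k)
    return r,ray(c,r[0],z)
E
python3 - <<'E'
from h import *
from scipy.spatial.transform import Rotation as R
a=np.load("w9.npy");c=cam("wrist",dict(tool_pos=a[:3],tcp_rot=a[3:]));im=cv2.imread("pics/w9f.png")
M=R.from_euler("xyz",a[3:]).as_matrix();f=M[:2,1];j=-M[:2,2]
r,w=wood(im,c,a,138,(220,420,20,100));print(r,w,f,j)
b=[ray(c,p,138) for p in cv2.boxPoints(r)];print(np.round(b,1).tolist(),(w[:2]-a[:2])@f,(w[:2]-a[:2])@j)
r,w=wood(im,c,a,129,(280,360,170,220));print("knob",r,w)
print(fitrim(im,c,(100,100,30),(125,255,255),104,83,w[:2],9))
E
```

```text
((321.0, 58.0), (28.0, 120.0), 90.0) [677.132407     1.44688969 138.        ] [ 0.87700954 -0.48029736] [0.48029176 0.87710077]
[[704.0, 32.4, 138.0], [665.5, -37.8, 138.0], [649.7, -30.2, 138.0], [689.0, 41.6, 138.0]] 102.00128697698388 -0.4628327972607522
knob ((320.0, 197.0), (28.0, 22.0), 90.0) [588.81098873  50.51578641 129.        ]
(array([585.84113976,  52.21446501,  80.31413789]), 505, np.float64(0.6029311604253245))
```

>>> {"api": "carry_out", "payload": {"rows": [[10,-6,0,7],[20,-12,0,14],[30,-18,0,21],[40,-24,0,28],[50,-29,0,35],[60,-34,0,42],[70,-40,0,49],[80,-45,0,56],[89,-50,0,63],[89,-50,0,70],[89,-50,0,77],[89,-50,0,84],[89,-50,0,90],[89,-50,0,90],[89,-50,0,90]], "hand": 60}}

```text
time: 16.72
tool_pos: [675.3, 0.9, 218.8]
tcp_rot: [2.069, 1.562, 1.565]
contact_force: [-0.1, -0.2, -0.1]
grip_width: 59.9
```

Run:
```python
from h import *
from scipy.spatial.transform import Rotation as R
o=get_obs();im=capture("wrist")[:,:,::-1].copy();c=cam("wrist",o);a=o["tool_pos"]
M=R.from_euler("xyz",o["tcp_rot"]).as_matrix();print(a,o["joint_positions"].round(2),M.round(3).tolist(),o["grip_width"])
m=cv2.inRange(cv2.cvtColor(im,40),(5,110,40),(18,255,255))
for k in cv2.findContours(m,0,1)[0]:
    if cv2.contourArea(k)>150:
        r=cv2.minAreaRect(k);print(np.round(r[0],1),np.round(r[1],1),r[2],ray(c,r[0],138).round(1))
print(proj(c,(677,1,138)))
cv2.imwrite("pics/w10.png",im)
```

```text
[675.31947459   0.91944858 218.76034678] [-0.12  0.63  1.06  0.01  1.45  0.39] [[0.0, 0.483, 0.876], [0.009, 0.875, -0.483], [-1.0, 0.008, -0.004]] 59.89120697657128
[322.5 201. ] [104.  23.] 90.0 [678.1   1.7 138. ]
[321.66478589 202.44514969]
```

The grip is at (678, 2) and aligned; the tool is 2 mm inboard as intended. I'll descend and close.

>>> {"api": "carry_out", "payload": {"rows": [[0,0,-30,0],[0,0,-60,0],[0,0,-80,0],[0,0,-92,0],[0,0,-98,0],[0,0,-98,0],[0,0,-98,0]]}}

```text
time: 17.35
tool_pos: [676.1, 0.8, 122.1]
tcp_rot: [1.818, 1.562, 1.313]
contact_force: [0.8, -0.2, 0.2]
grip_width: 59.9
```

>>> {"api": "carry_out", "payload": {"rows": [[0,0,0,0],[0,0,0,0],[0,0,0,0],[0,0,0,0],[0,0,0,0],[0,0,0,0],[0,0,0,0],[0,0,0,0],[0,0,0,0],[0,0,0,0]], "hand": 0}}

```text
time: 18.18
tool_pos: [676.6, 0.6, 122.4]
tcp_rot: [1.661, 1.562, 1.155]
contact_force: [2.5, -1.9, 0.8]
grip_width: 18.0
```

>>> {"api": "carry_out", "payload": {"rows": [[-2,1,4.5,0],[-4.2,2.3,9,0],[-6.5,3.6,13.5,0],[-9,5,18,0],[-11.7,6.5,22,0],[-14.5,8,26,0],[-17.5,9.7,30,0],[-20.7,11.4,33.6,0],[-24,13.2,37,0],[-27.2,15,40.5,0],[-30.8,17,43.7,0],[-34.4,19,46.8,0],[-38.2,21,49.6,0],[-42,23.2,52.3,0],[-42,23.2,52.3,0],[-42,23.2,52.3,0]]}}

```text
time: 19.52
tool_pos: [634.2, 24.1, 174.6]
tcp_rot: [1.724, 1.562, 1.22]
contact_force: [-0.2, 1.3, -2.4]
grip_width: 17.8
```

```bash
cat > chk.py <<'E'
from h import *
o=get_obs();t=capture("top")[:,:,::-1].copy();s=capture("side")[:,:,::-1].copy()
print(o["tool_pos"].round(1),o["contact_force"].round(1),o["moment"].round(2),o["grip_width"],o["joint_positions"].round(2))
m=cv2.inRange(cv2.cvtColor(s,40),(100,100,30),(125,255,255))
b=max(cv2.findContours(m,0,1)[0],key=cv2.contourArea);print("side blue",cv2.boundingRect(b),cv2.contourArea(b))
s0=cv2.imread("pics/w_side.png") if False else None
E
python3 chk.py
```

```text
[634.2  24.1 174.6] [-0.2  1.3 -2.4] [ 0.29  0.07 -0.08] 17.759184818081565 [-0.09  0.58  1.28  0.01  1.28  0.42]
side blue (325, 178, 34, 18) 325.5
```

>>> {"api": "carry_out", "payload": {"rows": [[-4,2.2,2.5,0],[-8,4.4,4.8,0],[-12,6.6,6.9,0],[-16.3,9,8.7,0],[-20.7,11.4,10.3,0],[-25,13.8,11.8,0],[-29.2,16.1,13,0],[-33.5,18.5,14,0],[-37.7,20.8,14.8,0],[-42,23.2,15.4,0],[-46,25.5,15.8,0],[-50,27.7,15.9,0],[-50,27.7,15.9,0],[-50,27.7,15.9,0]]}}

```text
time: 20.78
tool_pos: [584.2, 51.5, 190.1]
tcp_rot: [1.772, 1.562, 1.267]
contact_force: [0.6, 0.8, -7.7]
grip_width: 18.0
```

```bash
python3 chk.py
python3 - <<'E'
from h import *
o=get_obs();im=capture("wrist")[:,:,::-1].copy();c=cam("wrist",o)
cv2.imwrite("pics/w11.png",im)
m=cv2.inRange(cv2.cvtColor(im,40),(100,100,30),(125,255,255));print(cv2.countNonZero(m))
for k in cv2.findContours(m,0,1)[0]:
    if cv2.contourArea(k)>300:print(cv2.boundingRect(k))
for C in[(585.5,52)]:
    print(fitrim(im,c,(100,100,30),(125,255,255),104,83,np.array(C),12))
E
```

```text
[584.2  51.5 190.1] [ 0.6  0.8 -7.7] [-0.   -0.12 -0.  ] 17.998539894766168 [-0.05  0.48  1.41  0.01  1.25  0.46]
side blue (322, 178, 37, 18) 435.0
24345
(212, 88, 100, 168)
(328, 87, 97, 169)
(array([584.20317885,  55.10036625,  79.06199527]), 237, np.float64(0.9132480730515894))
```

The upward pull is 7.7 N, almost the full weight, with hardly any sideways force, so the handle is upright over the carrier. Lifting slowly.

>>> {"api": "carry_out", "payload": {"rows": [[0,0,1,0],[0,0,2,0],[0,0,4,0],[0,0,6,0],[0,0,9,0],[0,0,12,0],[0,0,16,0],[0,0,20,0],[0,0,25,0],[0,0,30,0],[0,0,35,0],[0,0,41,0],[0,0,47,0],[0,0,53,0],[0,0,59,0],[0,0,65,0],[0,0,71,0],[0,0,76,0],[0,0,81,0],[0,0,85,0]]}}

```text
time: 22.6
tool_pos: [584.6, 51.4, 275.7]
tcp_rot: [1.722, 1.562, 1.216]
contact_force: [0.7, 0.5, -8.2]
grip_width: 17.8
```

>>> {"api": "carry_out", "payload": {"rows": [[0,0,4,0],[0,0,7,0],[0,0,10,0],[0,0,12,0],[0,0,14,0],[0,0,15,0],[0,0,16,0],[0,0,16,0],[0,0,16,0],[0,0,16,0],[0,0,16,0],[0,0,16,0],[0,0,16,0],[0,0,16,0],[0,0,16,0],[0,0,16,0],[0,0,16,0],[0,0,16,0],[0,0,16,0],[0,0,16,0]]}}

```text
time: 24.27
tool_pos: [584.6, 51.4, 291.7]
tcp_rot: [1.713, 1.562, 1.208]
contact_force: [0.8, -0.1, -8.7]
grip_width: 17.6
```

Run:
```python
from h import *
o=get_obs();s=capture("side")[:,:,::-1].copy();cv2.imwrite("pics/s12.png",s);c=cam("side")
print(o["tool_pos"].round(1),o["contact_force"].round(1),o["moment"].round(2),o["grip_width"])
m=cv2.inRange(cv2.cvtColor(s,40),(100,80,20),(125,255,255))
for k in cv2.findContours(m,0,1)[0]:
    if cv2.contourArea(k)>60:
        r=cv2.boundingRect(k);print(r,cv2.contourArea(k));
        k=k[:,0]
# body column extents per row for level check
for y in range(130,205,4):
    x=np.where(m[y,290:400])[0]
    if len(x): print(y,x.min()+290,x.max()+290,len(x),(x.min()+x.max())/2+290)
x0,y0=584.2,51.5
for z in(0,100,158,198,208):print(z,proj(c,(x0,y0,z)).round(1),[proj(c,(x0+d,y0,z)).round(1).tolist() for d in(-67,67,-80,80)])
```

```text
[584.6  51.4 291.7] [ 0.8 -0.1 -8.7] [-0.05 -0.03 -0.03] 17.581577676738988
(313, 153, 47, 39) 686.0
(323, 151, 38, 16) 408.5
154 316 356 33 336.0
158 313 360 46 336.5
162 314 359 41 336.5
166 314 359 20 336.5
170 314 359 36 336.5
174 318 357 38 337.5
178 318 354 27 336.0
182 317 354 21 335.5
186 319 353 35 336.0
190 326 345 20 335.5
0 [334.7 211.9] [[316.0, 210.9], [353.4, 212.9], [312.4, 210.7], [357.1, 213.1]]
100 [335.9 186. ] [[316.6, 185.0], [355.2, 186.9], [312.9, 184.8], [358.9, 187.1]]
158 [336.6 170.3] [[317.0, 169.3], [356.2, 171.2], [313.3, 169.1], [360.0, 171.4]]
198 [337.1 159.1] [[317.3, 158.2], [357.0, 160.0], [313.5, 158.0], [360.8, 160.2]]
208 [337.2 156.3] [[317.4, 155.4], [357.1, 157.2], [313.6, 155.2], [361.0, 157.4]]
```

>>> {"api": "carry_out", "payload": {"rows": [[0,0,0,0],[0,0,0,0],[0,0,0,0],[0,0,0,0],[0,0,0,0],[0,0,0,0],[0,0,0,0],[0,0,0,0],[0,0,0,0],[0,0,0,0],[0,0,0,0],[0,0,0,0]]}}

```text
time: 25.32
tool_pos: [584.6, 51.4, 291.7]
tcp_rot: [1.712, 1.562, 1.207]
contact_force: [0.1, 0.1, -8.5]
grip_width: 18.0
```

Run:
```python
from h import *
o=get_obs();s=capture("side")[:,:,::-1].copy();p=cv2.imread("pics/s12.png");s0=cv2.imread("pics/side0.png")
print(o["tool_pos"].round(1),o["contact_force"].round(1),o["grip_width"])
print("change in last second, carrier area:",cv2.absdiff(s,p)[140:215,300:380].mean(),"ref noise",cv2.absdiff(s,p)[300:,450:].mean())
c=cam("side")
# lid colour rows vs prediction: front/back underside edges
for z in(95,100,105):print(z,proj(c,(584.4,51.4-67,z)).round(1))
# bystanders: jar, mills, timer patches before/after
for n,(x0,x1,y0,y1) in dict(jar=(374,394,178,204),mill=(362,374,152,192),timer=(210,245,278,312),board=(350,460,235,262)).items():
    d=cv2.matchTemplate(cv2.cvtColor(s,6)[y0-5:y1+5,x0-5:x1+5],cv2.cvtColor(s0,6)[y0:y1,x0:x1],cv2.TM_CCOEFF_NORMED);_,v,_,l=cv2.minMaxLoc(d);print(n,round(v,3),l[0]-5,l[1]-5)
```

```text
[584.6  51.4 291.7] [ 0.1  0.1 -8.5] 18.03278154318502
change in last second, carrier area: 0.6325 ref noise 0.5469298245614035
95 [335.2 194.9]
100 [335.3 193.5]
105 [335.4 192.1]
jar 0.854 0 0
mill 0.565 0 1
timer 0.994 0 0
board 0.808 0 0
```

```bash
python3 -c "
from plant import *
print(close_job())"
```

```text
the job is handed in; nothing more can be done
None
```

The lunch carrier is closed and hanging steady from its grip, about 10 cm above the counter. I handed the job in at about 25 s of the 72 s. The tray went in first, then the lid. I then swung the handle upright in the gripper and lifted the carrier straight up.

- **Tray and lid:** both touched down at the expected heights (tool tip 66.8 mm for the tray, 111.4 mm for the lid). Pictures taken after each release showed the tray centred and the lid flat on the rim.
- **Height:** the tool rose 101.6 mm, and the side picture puts the underside at roughly 100–105 mm.
- **Steadiness and load:** the side picture barely changed over the last second, about the same as camera noise. The carrier pulls with a steady 8.5 N, and there is almost no sideways force.
- **Level:** the carrier's outline stays on one column within about 1 pixel in the side view. I did not measure tilt toward or away from that camera.
- **Other things on the counter:** the timer, spice jar and board showed no shift in the side view. The mill match was weak (0.57, 1 pixel of shift), probably because the raised carrier and its shadow change that part of the picture. The gripper stayed well away from the mills.
- **Not checked by eye:** I had used all 12 views before the handle swing, so that part and the lift were checked by numbers only. I also did not look inside after closing, so I'm assuming the limes stayed put under the tray and lid.

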